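# Feed a paint tin into the guarded lid press and shut its gate

## Task

Take the orange push stick by its black handle and use it to push the blue-lidded paint tin along the lane, under the clear guard of the lid press, until it stands fully home against the back stop; never touch the tin with the gripper and keep the gripper out of the guarded opening. Then lay the stick back flat on its black mat and swing the red-and-white gate bar down across the lane until it rests in its catch. Keep the tin upright and leave the other things on the bench where they are.

Things in the scene. Friction and masses are not known exactly. Their poses are not given: they have to be found in the camera images.
- press: Fixed lid press with a straight feed lane. Origin: bench height, lane centre line, at the guard's mouth. x = feed direction (into the guard), y left of it, z up. Lane floor: steel bed 6 mm thick, x -235 to 115 mm, 124 wide. Aluminium guides either side, x -235 to 0, tops at z = 28, 76 apart inside, outer faces at y = -46 and 46.
- guard_top (a point): Top centre of the clear guard: x = 55, y = 0, z = 85 mm in the press frame, same axes. The guard spans x = 0 to 110; its yellow-framed opening is 76 mm wide, from the bed (z = 6) up to z = 80; the frame's top is at z = 93. The black back stop inside has its face at x = 103.
- column_top (a point): Top centre of the press's grey column: x = 160, z = 225 mm in the press frame. The column spans x = 115 to 205 and is 130 mm wide; an air cylinder (60 mm wide) on it reaches z = 315; its head overhangs the guard from x = 52, at z = 180 to 220.
- catch (a point): Seat of the gate's catch, a grey forked block outside the left guide: press frame x = -36, y = 48 to 64, fork tops at z = 59 mm; this point is the middle of the seat, z = 41.
- home (a point): Fixed point of the press where the tin's centre lies when the tin is fully home against the back stop: x = 70, y = 0, z = 36 mm in the press frame.
- tin_centre (a point): The tin to be fed: closed steel paint tin with a blue lid and band, upright cylinder 66 mm in diameter, 60 mm tall, 0.25 to 0.5 kg, standing on the bed in the lane ahead of the mouth. Point at its centre, 30 mm above its underside; z up. It slides on the bed with a drag of up to about 6 N.
- stick_grip (a point): Centre of the black upright handle of the loose orange push stick (bar 200 x 32 x 28 mm, 0.16 kg). Handle: 44 mm along, 26 across (grip width), free from 28 to 84 mm above the underside; this point is 58 above it, 150 mm behind the nose face and 50 ahead of the heel end. Axes: x to the nose, y across, z up as it lies flat. Starts flat on the mat.
- stick_middle (a point): Push stick: point in the middle of its length, 14 mm above its underside (50 mm ahead of the handle centre). Same axes as the handle point.
- stick_nose (a point): Push stick: centre of the flat front face that pushes, 46 mm wide, 34 mm high, 17 mm above the stick's underside, 150 mm ahead of the handle centre. Same axes as the handle point.
- mat: Fixed black rubber mat for the push stick, 280 mm (its x) by 130 mm (its y), 4 mm thick; origin at the centre of its underside.
- gate (a joint): Angle of the gate bar in rad: 0 = level across the lane, resting in its catch (end of travel, closed); about 1.57 = upright, open. A stiff hinge holds the bar wherever it is left; about 1 N at the tip moves it. It starts about upright (1.35 to 1.75).
- gate_hinge (a point): Fixed hinge of the gate bar, press frame x = -36, y = -52, z = 48 mm; axis along press x; its grey post stands at y = -58 to -70, up to z = 60. The bar is 12 mm square, striped red and white, 128 mm long from here; closed, it points along press +y with its top face at z = 54; when upright, push it towards press +y to close.
- gate_tip (a point): Free end of the gate bar, 128 mm from the hinge.
- wait_a_centre (a point): Waiting paint tin with a salmon lid and band, 66 mm in diameter, 60 mm tall, standing on the bench beside the lane (bystander). Point at its centre.
- wait_b_centre (a point): Waiting paint tin with a salmon lid and band, 66 mm in diameter, 60 mm tall, standing on the bench beside the lane (bystander). Point at its centre.
- wait_c_centre (a point): Waiting paint tin with a salmon lid and band, 66 mm in diameter, 60 mm tall, standing on the bench beside the lane (bystander). Point at its centre.
- thinner: Blue-labelled metal can, 72 mm in diameter, 170 mm tall, standing on the bench (bystander); origin under its centre.
- scraper: Scraper with wooden handle and steel blade, 190 mm long, lying on the bench, 16 mm high (bystander); origin where the handle meets the blade.
There are look-alikes about, which are no part of the job. Of the things that look like the part that bears stick_grip, the larger one is meant. Leave any yellow look-alike of the part that bears tin_centre alone.

How it is judged:
By the outcome, as a careful person would: the job done as asked, in the order asked, and still so for the second after the job is handed in, with the robot touching nothing.
It also fails if it takes over 64 s, if anything falls off the work surface, if the arm or the gripper's body presses on something with over 40 N, if the wrist force passes 120 N, or if a joint passes its speed limit or range.

## Robot

A 6-joint arm with a two-finger parallel gripper is mounted at the origin on the work surface. World frame = base frame: x ahead of the robot, y to its left, z up, the work surface at z = 0. Lengths are in m, angles in rad, forces in N, time in s.
With the tool pointing down it reaches from about 0.35 to 0.85 m from the base axis. Payload 8.1 kg.
Tool frame: the origin (TCP) lies at the centre of the arm's flange, where the gripper is bolted on; the fingertips stand 186 mm ahead of it and the grasp point (between the pads) lies 167 mm ahead of it; z points along the fingers, y is the line along which they close (so a half turn about z gives the same grasp; the last joint's range is limited). The gripper opens to 93 mm and grips with 3 to 60 N. Pads are 15 mm wide; open, the fingers measure 128 mm over their backs; the gripper's body (75 mm by 188 mm) begins 65 mm behind the grasp point.
Start: joints at [1.185, 0.13, 1.488, -0, 1.523, -0.085], TCP at [0.178, 0.573, 0.405] pointing down, gripper open.
Joint ranges: [-2.96, 2.96], [-0.89, 2.26], [0.02, 2.5], [-1.34, 4.48], [0, 2.73], [-2.66, 2.66]. Speed limits (rad/s): [2.39, 2.39, 2.79, 3.14, 3.14, 3.14].

## Interface

Orientations are given as a rotation vector (axis times angle).
In Python, from plant import robot gives the robot as it stands.
- The arm moves only by the tool apply_moves, never from a script. Its argument "series" is a list of rows, each a list of 2 entries, a list of its own where there are three numbers: the shift along the tool's x, y, z in mm, then the turn, a rotation vector about the tool's x, y, z in rad. A call has 1 to 12 rows; each row shifts and turns the commanded pose from where the row before left it, along the tool's axes as they then stand; what a row does not reach is not made up. A row lasts 1/12 s, in which the tool goes at most 41.7 mm and 7.16 degrees, less where a joint would pass 70% of its speed; a pose out of reach is approached as far as the arm can. A call is refused whole if a number of a shift passes 41.7 or a number of a turn 0.125, either way. A call with a gripper value outside its range is refused whole. "claw" is the opening, from 0 (shut) to 1 (fully open), set as the call begins (left out, the last holds). The fingers move at their own pace and stop on an object; "newtons" is the grip in N (left out, the last holds). Time passes only in rows, so rows that do not move let the fingers close. It gives the time, the measured TCP pose, the force, the opening and the grip force at its end, in the units of the state.
- robot.read_state(): the state, without advancing time (a new reading comes with each control period).
- robot.read_camera(name): name is "scene" or "top"; returns (picture, depth): 384x512x3 uint8, blue, green, red; 384x512 float32, m along the optical axis (not along the pixel's ray), 0 where there is no reading.
- robot.calibration(name): a dict with "fx", "fy", "cx", "cy" (pixels), "extrinsics" (4x4, takes a point from world to camera coordinates). Camera axes: x right, y down, z forward; pixel columns grow to the right and rows downward; lengths in m; the calibration is good to about 2 mm. A picture is of the moment at which its call begins. calibration takes no time and is no camera call.
- robot.close_job(): hands the job in; it is judged then, once.
The state is a dict: "t": time; "q": joint angles; "dq": joint speeds; "joint_torque": joint torques, N m; "tool_pos": TCP position; "orientation": TCP orientation; "force": force on the tool from outside, world axes, zero at the start; "wrist_torque": the same for the moment, N m; "opening": finger opening in m; "gripper_force": force on a finger pad.
Only numpy, scipy, OpenCV 4.12 (cv2) and the standard library are available. Lean on these libraries where they do the work, as an engineer would, in place of code of your own. Each camera call takes 0.05 s, during which the arm holds its last target. There are 200 camera calls.

## Working session

There is one attempt and no reset: what is moved stays moved. The work goes in short steps, Python scripts to look and compute and a tool call to move; the robot and the scene stay as the last step left them, time stands still between calls to the robot, and variables do not carry over. Pictures are saved under pics/ and viewed, at most 10 in all, crops included, and the job is handed in when it is done.

Besides the shell and the picture viewer there is one more tool, called after "Request:" by a JSON object that holds its "api" and its "payload", one argument or row to a line. apply_moves: Moves the arm, as the interface text tells. Its arguments: {"type":"object","properties":{"series":{"type":"array"},"claw":{"type":"number"},"newtons":{"type":"number"}},"required":["series"]}

```bash
mkdir -p pics; ls
python3 - <<'E'
from plant import robot
import cv2,numpy as np
for n in("scene","top"):
    p,d=robot.read_camera(n);cv2.imwrite(f"pics/{n}0.png",cv2.resize(p,(800,600),interpolation=cv2.INTER_CUBIC));np.savez(f"pics/{n}0.npz",p=p,d=d)
    c=robot.calibration(n);print(n,c["fx"],c["fy"],c["cx"],c["cy"],np.round(c["extrinsics"],3).tolist())
s=robot.read_state();print(s)
E
```

```text
pics
scene 360.64750327812015 360.64750327812015 255.97777817690329 196.17752860311273 [[-0.722, 0.692, 0.006, 0.427], [0.521, 0.549, -0.654, -0.163], [-0.456, -0.469, -0.756, 1.473], [0.0, 0.0, 0.0, 1.0]]
top 389.7365609067829 389.7365609067829 255.0723285467855 194.76997870118402 [[-0.005, -1.0, -0.003, -0.024], [-0.992, 0.005, -0.129, 0.591], [0.129, 0.002, -0.992, 1.287], [0.0, 0.0, 0.0, 1.0]]
{'t': 0.1, 'q': array([ 1.18462288e+00,  1.31123180e-01,  1.48911635e+00, -7.59218372e-06,
        1.52301630e+00, -8.54054966e-02]), 'dq': array([-0.00026995, -0.00104149, -0.00166887, -0.00101925, -0.0010522 ,
       -0.00079947]), 'joint_torque': array([ 1.53624504e-03, -5.61346042e+01, -4.93092549e+01,  7.70444074e-02,
        2.92213418e-02, -2.00949827e-06]), 'tool_pos': array([0.17766329, 0.57289327, 0.40379934]), 'orientation': array([-4.70608613e-01, -3.10575767e+00,  2.54271004e-03]), 'force': array([-0.5701235 ,  0.57337563, -0.77052189]), 'wrist_torque': array([-0.03092016,  0.00072485,  0.0161386 ]), 'gripper_force': 0.0, 'opening': 0.09313469065291388}
```

View pics/top0.png

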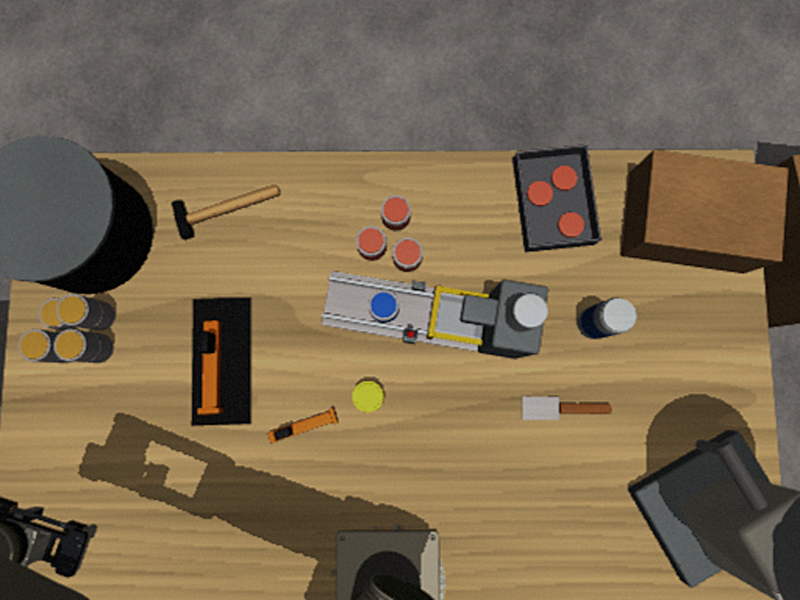

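View pics/scene0.png

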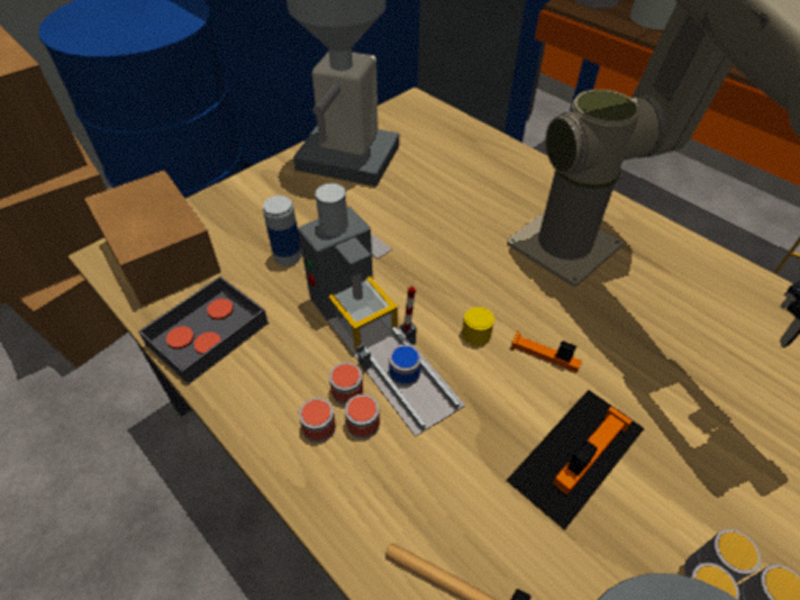

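The top view (800x600) shows the blue tin at (384,306) in the lane, which feeds to the right. The guard frame is at (430-487, 288-345), the upright gate at (410,334) and the catch at (418,286). The big stick lies on the mat with its handle at (208,342) and its nose at (208,408). The small stick and the yellow tin are decoys.

```bash
cat > h.py <<'E'
import numpy as np,cv2
from plant import robot
def cloud(n,d):
    c=robot.calibration(n);E=np.array(c["extrinsics"]);v,u=np.mgrid[:384,:512]
    X=np.stack([(u-c["cx"])/c["fx"]*d,(v-c["cy"])/c["fy"]*d,d],-1)
    return (X-E[:3,3])@E[:3,:3]
def onz(n,u,v,z):
    c=robot.calibration(n);E=np.array(c["extrinsics"]);R=E[:3,:3]
    o=-R.T@E[:3,3];r=R.T@np.array([(u-c["cx"])/c["fx"],(v-c["cy"])/c["fy"],1.]);return o+r*(z-o[2])/r[2]
def proj(n,P):
    c=robot.calibration(n);E=np.array(c["extrinsics"]);q=E[:3,:3]@np.asarray(P)+E[:3,3]
    return np.array([c["fx"]*q[0]/q[2]+c["cx"],c["fy"]*q[1]/q[2]+c["cy"]])
E
python3 - <<'E'
from h import *
f=np.load("pics/top0.npz");p,d=f["p"],f["d"];W=cloud("top",d);hsv=cv2.cvtColor(p,cv2.COLOR_BGR2HSV);H,S,V=cv2.split(hsv)
def box(u0,u1,v0,v1):
    m=np.zeros(d.shape,bool);m[int(v0*.64):int(v1*.64),int(u0*.64):int(u1*.64)]=1;return m&(d>0)
z=W[...,2]
print("bench z",np.median(z[box(300,360,460,500)]))
m=box(365,405,285,325)&(H>100)&(H<130)&(S>120);print("tin",m.sum(),np.median(W[m],0),cv2.minEnclosingCircle(W[m&(z>.055)][:,:2].astype(np.float32)))
B=box(190,225,310,422)
for nm,m in(("stick",B&(H<20)&(S>150)&(z>.022)&(z<.05)),("handle",B&(z>.07)),("nosepart",B&(z>.032+.003)&(H<20)&(S>150)),("mat",box(185,260,290,430)&(V<60)&(z<.02)),
  ("guides",box(320,440,265,350)&(abs(z-.028)<.006)),("guard yellow",box(425,495,280,352)&(H>20)&(H<35)&(S>120)&(z>.07)),("column",box(480,552,275,360)&(abs(z-.225)<.012)),("gate",box(395,425,318,350)&(z>.07)),("wait",box(350,430,190,275)&(H<12)&(S>100)&(z>.05))):
    q=W[m]
    if len(q)<3: print(nm,len(q));continue
    r=cv2.minAreaRect((q[:,:2]*1000).astype(np.float32));print(nm,m.sum(),np.round(np.median(q,0),4),np.round(q[:,2].max(),3),np.round(r[0],1),np.round(r[1],1),round(r[2],1))
im=np.hstack([cv2.resize(p[165:240,200:320],None,fx=5,fy=5,interpolation=cv2.INTER_CUBIC)]);cv2.imwrite("pics/crop1.png",im)
E
```

```text
bench z -0.00024069276392879664
tin 205 [0.58623588 0.00702933 0.06781353] ((0.5872554183006287, 0.007244440261274576), 0.026895852759480476)
stick 524 [0.44   0.3786 0.0323] 0.048 [459.4 377.6] [ 44.5 198.6] 89.0
handle 126 [0.5099 0.3802 0.0866] 0.093 [509.1 381.8] [42.7 25.8] 2.2
nosepart 120 [0.395  0.3765 0.0371] 0.089 [456.9 375.8] [ 44.  194.7] 87.8
mat 2203 [0.4743 0.3516 0.0041] 0.02 [473.1 368.2] [276.9 130. ] 1.0
guides 333 [0.6153 0.0184 0.0276] 0.034 [605.7  18.2] [237.  174.5] 83.0
guard yellow 315 [ 0.5659 -0.1297  0.0892] 0.221 [ 563.5 -151.5] [112.  109.3] 80.2
column 1071 [ 0.5394 -0.2315  0.2239] 0.237 [ 547.7 -237.1] [125.2 130.7] 80.5
gate 16 [ 0.5171 -0.0504  0.1746] 0.181 [516.6 -49.7] [10.5 11.6] 71.3
wait 580 [ 0.7285 -0.0201  0.0617] 0.069 [741.9   1.4] [150.7 122. ] 15.4
```

View pics/crop1.png

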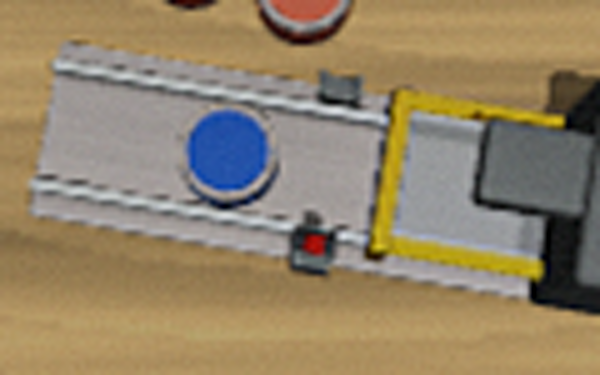

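The crop shows the left guide from (55,66) to (388,120), the right guide from (35,185) to (365,240), the gate's red tip at (315,244) and the catch at (340,88). The guard's mouth beam runs from (402,97) to (380,248).

Run:
```python
from h import *
f=np.load("pics/top0.npz");p,d=f["p"],f["d"];W=cloud("top",d);z=W[...,2]
o=lambda x,y,z:onz("top",200+(x+.5)/5-.5,165+(y+.5)/5-.5,z)
g=[o(55,66,.028),o(388,120,.028),o(35,185,.028),o(365,240,.028)]
for q in g: print(q.round(4))
# least squares of guides from cloud: lines x=a+b*y with same slope, offset +-42mm
m=np.zeros(d.shape,bool);m[165:240,205:275]=1;m&=(abs(z-.028)<.005)
q=W[m][:,:2]
best=None
for th in np.radians(np.arange(-15,0,.1)):
    # feed dir = (sin th,-cos th)
    n=np.array([np.cos(th),np.sin(th)]) # left
    s=q@n
    for c in np.arange(.54,.62,.0005):
        e=np.minimum(abs(abs(s-c)-.042),.012).mean()
        if best is None or e<best[0]:best=(e,th,c)
print(best,np.degrees(best[1]))
th,c=best[1:];n=np.array([np.cos(th),np.sin(th)]);u=np.array([np.sin(th),-np.cos(th)])
# lane start (x=-235) from bed left edge z=6: pixels
for P in ((68,42,.006),(32,212,.006),(402,97,.093),(380,248,.093),(390,90,.093),(315,244,.176),(340,88,.059)): 
    w=o(*P)[:2];print(P,"along",round(w@u,4),"left",round(w@n-c,4))
# column edges
m=(abs(z-.225)<.012);m[:, :300]=0;m[:170]=0;m[235:]=0;m[:,358:]=0
s=W[m][:,:2];print("col along",np.percentile(s@u,[1,50,99]),"left",np.percentile(s@n-c,[1,50,99]))
for nm,P in(("tin",(.5873,.0072)),):print(nm,np.array(P)@u,np.array(P)@n-c)
```

```text
[0.6518 0.1267 0.028 ]
[ 0.6131 -0.1024  0.028 ]
[0.5693 0.1395 0.028 ]
[ 0.5305 -0.0858  0.028 ]
(np.float64(0.002922678698180017), np.float64(-0.17104226669544462), np.float64(0.5809999999999955)) -9.800000000000018
(68, 42, 0.006) along -0.2331 left 0.0615
(32, 212, 0.006) along -0.2362 left -0.0606
(402, 97, 0.093) along 0.0013 left 0.0471
(380, 248, 0.093) along 0.0028 left -0.053
(390, 90, 0.093) along -0.0072 left 0.0504
(315, 244, 0.176) along -0.0393 left -0.0643
(340, 88, 0.059) along -0.0396 left 0.0519
col along [0.06079511 0.13043484 0.20029166] left [-0.06524151 -0.01046962  0.06210321]
tin -0.10705897572929224 -0.003495449614637214
```

Run:
```python
from h import *
f=np.load("pics/top0.npz");p,d=f["p"],f["d"];W=cloud("top",d);z=W[...,2];H,S,V=cv2.split(cv2.cvtColor(p,cv2.COLOR_BGR2HSV))
m=np.zeros(d.shape,bool);m[198:272,121:146]=1
o=m&(H<20)&(S>150)&(V>60)
for v in range(200,270,4):
    u=np.where(o[v])[0]
    if len(u): a=onz("top",u[0]-.5,v,.032);b=onz("top",u[-1]+.5,v,.032);print(v,a.round(4)[:2],b.round(4)[:2],np.round((a+b)[1]/2,4),round(float(np.median(z[v,u])),4))
h=m&(z>.08);print(np.percentile(W[h],[2,50,98],0).round(4))
for v in range(200,230,3):
    u=np.where(h[v])[0]
    if len(u):print(v,onz("top",u[0]-.5,v,.088)[:2].round(4),onz("top",u[-1]+.5,v,.088)[:2].round(4))
```

```text
208 [0.5483 0.4014] [0.5481 0.3673] 0.3843 0.0312
212 [0.5345 0.3872] [0.5344 0.3668] 0.377 0.0329
216 [0.5209 0.3732] [0.5208 0.3664] 0.3698 0.032
220 [0.5073 0.3727] [0.5072 0.3659] 0.3693 0.0347
224 [0.4937 0.3756] [0.4937 0.3655] 0.3705 0.0312
228 [0.4804 0.4022] [0.4802 0.365 ] 0.3836 0.0307
232 [0.4669 0.4017] [0.4667 0.3646] 0.3831 0.03
236 [0.4534 0.4012] [0.4533 0.3641] 0.3827 0.0314
240 [0.44   0.4007] [0.4399 0.3636] 0.3822 0.031
244 [0.4267 0.4002] [0.4265 0.3666] 0.3834 0.0319
248 [0.4133 0.3997] [0.4132 0.3661] 0.3829 0.0321
252 [0.4    0.3992] [0.3999 0.3657] 0.3824 0.0322
256 [0.3868 0.3987] [0.3866 0.3652] 0.382 0.0323
260 [0.3735 0.3982] [0.3734 0.3681] 0.3832 0.0292
264 [0.3604 0.4078] [0.3602 0.361 ] 0.3844 0.0365
[[ 0.4196 -0.0291  0.0806]
 [ 0.5072  0.3807  0.0876]
 [ 0.5301  0.3945  1.3525]]
203 [0.5591 0.3576] [0.5591 0.3543]
206 [0.5493 0.3801] [0.5493 0.3768]
212 [0.5298 0.3957] [0.5297 0.3696]
215 [0.52   0.3953] [0.5197 0.3399]
218 [0.5102 0.3949] [0.5101 0.3689]
221 [0.5005 0.3945] [0.5004 0.3685]
224 [0.4908 0.3942] [0.4906 0.3682]
227 [0.4808 0.3452] [0.4808 0.3419]
```

Request:
{"api": "apply_moves", "payload": {
  "series": [
    [[0,0,0],[0,0,0.118]],
    [[0,0,0],[0,0,0.118]],
    [[0,0,0],[0,0,0.118]],
    [[0,0,0],[0,0,0.118]],
    [[0,0,0],[0,0,0.118]],
    [[0,0,0],[0,0,0.118]],
    [[0,0,0],[0,0,0.118]],
    [[0,0,0],[0,0,0.118]],
    [[0,0,0],[0,0,0.118]],
    [[0,0,0],[0,0,0.118]],
    [[0,0,0],[0,0,0.118]],
    [[0,0,0],[0,0,0.118]]
  ],
  "claw": 1,
  "newtons": 40
}}

```text
t: 1.1
tool_pos: [0.1777, 0.5729, 0.4041]
orientation: [2.383, 2.046, -0.002]
force: [0.7, 0.1, 0.8]
opening: 0.0929
gripper_force: 0.0
```

```bash
cat > go.py <<'E'
import sys
from h import *
from scipy.spatial.transform import Rotation as Ro
def go(x,y,z,yaw=None):
    s=robot.read_state();R=Ro.from_rotvec(s["orientation"]);M=R.as_matrix()
    dlt=M.T@(np.array([x,y,z])-s["tool_pos"])*1000
    print("t",round(s["t"],2),"pos",s["tool_pos"].round(4),"yaw",np.degrees(np.arctan2(M[1,0],M[0,0])).round(2),"down",M[:,2].round(4),"F",s["force"].round(1),"op",round(s["opening"],4),"gf",round(s["gripper_force"],1),"q6",s["q"][5].round(2))
    print("shift",dlt.round(1),"len",np.linalg.norm(dlt).round(1))
    if yaw is not None:
        T=Ro.from_euler("z",yaw,degrees=True)*Ro.from_rotvec([np.pi,0,0])
        print("turn",(R.inv()*T).as_rotvec().round(4))
if __name__=="__main__": go(*map(float,sys.argv[1:]))
E
python3 go.py .51 .382 .33 0
```

```text
t 1.1 pos [0.1777 0.5729 0.4041] yaw 81.3 down [-5.0e-04 -1.1e-03 -1.0e+00] F [0.7 0.1 0.8] op 0.0929 gf 0.0 q6 1.34
shift [-138.4  357.4   74.1] len 390.3
turn [6.0000e-04 1.2000e-03 1.4189e+00]
```

Request:
{"api": "apply_moves", "payload": {
  "series": [
    [[-11.5,29.8,6],[0,0,0]],
    [[-11.5,29.8,6],[0,0,0]],
    [[-11.5,29.8,6],[0,0,0]],
    [[-11.5,29.8,6],[0,0,0]],
    [[-11.5,29.8,6],[0,0,0]],
    [[-11.5,29.8,6],[0,0,0]],
    [[-11.5,29.8,6],[0,0,0]],
    [[-11.5,29.8,6],[0,0,0]],
    [[-11.5,29.8,6],[0,0,0]],
    [[-11.5,29.8,6],[0,0,0]],
    [[-11.5,29.8,6],[0,0,0]],
    [[-11.5,29.8,6],[0,0,0]]
  ]
}}

```text
t: 2.1
tool_pos: [0.5126, 0.3834, 0.3319]
orientation: [-2.377, -2.053, 0.001]
force: [-1.0, 1.3, 0.5]
opening: 0.0933
gripper_force: 0.0
```

Request:
{"api": "apply_moves", "payload": {
  "series": [
    [[0,0,0],[0,0,0.118]],
    [[0,0,0],[0,0,0.118]],
    [[0,0,0],[0,0,0.118]],
    [[0,0,0],[0,0,0.118]],
    [[0,0,0],[0,0,0.118]],
    [[0,0,0],[0,0,0.118]],
    [[0,0,0],[0,0,0.118]],
    [[0,0,0],[0,0,0.118]],
    [[0,0,0],[0,0,0.118]],
    [[0,0,0],[0,0,0.118]],
    [[0,0,0],[0,0,0.118]],
    [[0,0,0],[0,0,0.118]]
  ]
}}

```text
t: 3.1
tool_pos: [0.5113, 0.3844, 0.332]
orientation: [3.141, 0.005, -0.002]
force: [-0.1, 1.0, 0.3]
opening: 0.0929
gripper_force: 0.0
```

```bash
python3 go.py .51 .382 .23 0
```

```text
t 3.1 pos [0.5113 0.3844 0.332 ] yaw 0.17 down [-1.e-03 -7.e-04 -1.e+00] F [-0.1  1.   0.3] op 0.0929 gf 0.0 q6 2.13
shift [ -1.2   2.3 102. ] len 102.1
turn [0.0007 0.001  0.0029]
```

Request:
{"api": "apply_moves", "payload": {
  "series": [
    [[-0.6,1,17],[0,0,0]],
    [[-0.6,1,17],[0,0,0]],
    [[0,0,17],[0,0,0]],
    [[0,0,17],[0,0,0]],
    [[0,0,17],[0,0,0]],
    [[0,0,16],[0,0,0]],
    [[0,0,0],[0,0,0]]
  ]
}}

```text
t: 3.68
tool_pos: [0.5086, 0.3814, 0.2269]
orientation: [3.138, 0.014, -0.01]
force: [0.1, -0.9, -0.8]
opening: 0.0929
gripper_force: 0.0
```

Request:
{"api": "apply_moves", "payload": {
  "series": [
    [[0,0,0],[0,0,0]],
    [[0,0,0],[0,0,0]],
    [[0,0,0],[0,0,0]],
    [[0,0,0],[0,0,0]],
    [[0,0,0],[0,0,0]],
    [[0,0,0],[0,0,0]],
    [[0,0,0],[0,0,0]],
    [[0,0,0],[0,0,0]]
  ],
  "claw": 0,
  "newtons": 40
}}

```text
t: 4.35
tool_pos: [0.5103, 0.3825, 0.232]
orientation: [-3.141, -0.014, -0.0]
force: [0.5, 0.4, 0.1]
opening: 0.0443
gripper_force: 0.0
```

```bash
python3 go.py .51 .382 .32 0;python3 - <<'E'
from h import *
p,d=robot.read_camera("scene");cv2.imwrite("pics/s1.png",cv2.resize(p[200:384,280:500],None,fx=3,fy=3,interpolation=cv2.INTER_CUBIC))
E
```

```text
t 4.35 pos [0.5103 0.3825 0.232 ] yaw 0.5 down [ 3.e-04  1.e-04 -1.e+00] F [0.5 0.4 0.1] op 0.0443 gf 0.0 q6 2.12
shift [ -0.3   0.5 -88. ] len 88.1
turn [-0.0001 -0.0003  0.0088]
```

View pics/s1.png

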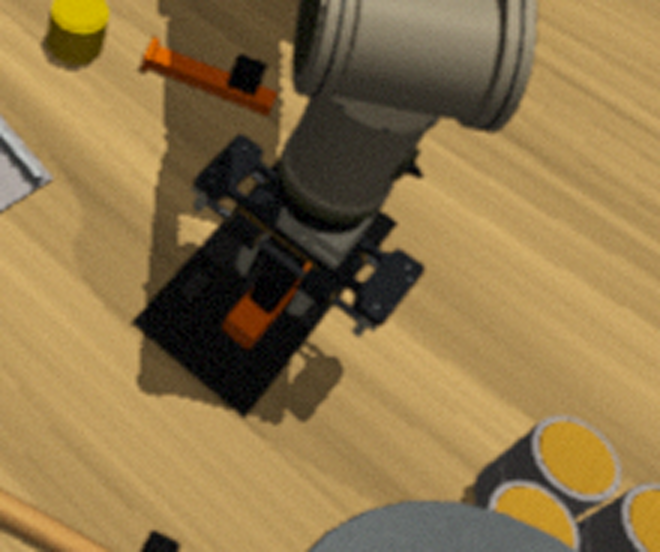

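The jaws straddle the handle of the big stick at about (270,280) and are still closing.

Request:
{"api": "apply_moves", "payload": {
  "series": [
    [[0,0,0],[0,0,0]],
    [[0,0,0],[0,0,0]],
    [[0,0,0],[0,0,0]],
    [[0,0,0],[0,0,0]],
    [[0,0,0],[0,0,0]],
    [[0,0,0],[0,0,0]],
    [[0,0,0],[0,0,0]],
    [[0,0,0],[0,0,0]]
  ],
  "newtons": 50
}}

```text
t: 5.07
tool_pos: [0.5103, 0.3826, 0.2317]
orientation: [-3.141, -0.014, 0.0]
force: [-0.6, 0.5, 0.4]
opening: 0.0257
gripper_force: 50.0
```

```bash
python3 go.py .627 .223 .30 80.3
```

```text
t 5.07 pos [0.5103 0.3826 0.2317] yaw 0.51 down [-0.e+00  1.e-04 -1.e+00] F [-0.6  0.5  0.4] op 0.0257 gf 50.0 q6 2.12
shift [115.3 160.6 -68.3] len 209.2
turn [-1.0000e-04 -0.0000e+00 -1.3927e+00]
```

Request:
{"api": "apply_moves", "payload": {
  "series": [
    [[0,0,-10],[0,0,0]],
    [[0,0,-20],[0,0,0]],
    [[0,0,-20],[0,0,0]],
    [[0,0,-20],[0,0,0]],
    [[0,0,-20],[0,0,0]],
    [[14,20,0],[0,0,0]],
    [[14,20,0],[0,0,0]],
    [[14,20,0],[0,0,0]],
    [[14,20,0],[0,0,0]],
    [[14,20,0],[0,0,0]],
    [[14,20,0],[0,0,0]],
    [[14,20,0],[0,0,0]]
  ]
}}

```text
t: 6.07
tool_pos: [0.61, 0.2422, 0.3223]
orientation: [3.141, 0.014, -0.0]
force: [0.3, -0.5, -1.3]
opening: 0.0259
gripper_force: 50.0
```

Request:
{"api": "apply_moves", "payload": {
  "series": [
    [[14,20,0],[0,0,0]],
    [[0,0,0],[0,0,-0.08]],
    [[0,0,0],[0,0,-0.12]],
    [[0,0,0],[0,0,-0.12]],
    [[0,0,0],[0,0,-0.12]],
    [[0,0,0],[0,0,-0.12]],
    [[0,0,0],[0,0,-0.12]],
    [[0,0,0],[0,0,-0.12]],
    [[0,0,0],[0,0,-0.12]],
    [[0,0,0],[0,0,-0.12]],
    [[0,0,0],[0,0,-0.12]],
    [[0,0,0],[0,0,-0.12]]
  ]
}}

```text
t: 7.07
tool_pos: [0.6236, 0.2234, 0.3222]
orientation: [2.506, 1.895, -0.0]
force: [-0.9, -0.4, -1.7]
opening: 0.0256
gripper_force: 50.0
```

Request:
{"api": "apply_moves", "payload": {
  "series": [
    [[0,0,0],[0,0,-0.06]],
    [[0,0,0],[0,0,-0.04]],
    [[0,0,0],[0,0,0]],
    [[0,0,0],[0,0,0]]
  ]
}}

```text
t: 7.4
tool_pos: [0.6236, 0.2234, 0.3221]
orientation: [2.416, 2.009, -0.0]
force: [-0.4, -1.1, -2.3]
opening: 0.0261
gripper_force: 50.0
```

```bash
python3 go.py .627 .223 .30 80.3
python3 - <<'E'
from h import *
p,d=robot.read_camera("top");np.savez("pics/top1.npz",p=p,d=d);cv2.imwrite("pics/t1.png",cv2.resize(p[150:260,130:290],None,fx=5,fy=5,interpolation=cv2.INTER_CUBIC))
E
```

```text
t 7.4 pos [0.6236 0.2234 0.3221] yaw 79.48 down [-1.e-04 -1.e-04 -1.e+00] F [-0.4 -1.1 -2.3] op 0.0261 gf 50.0 q6 0.45
shift [ 0.2  3.4 22.1] len 22.4
turn [-0.0001  0.0001 -0.0142]
```

View pics/t1.png

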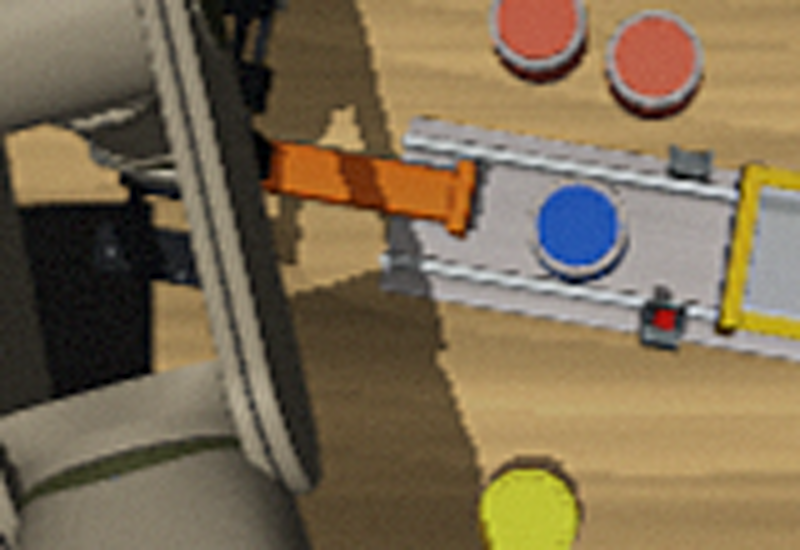

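The stick's nose front edge runs from (475,162) to (465,235), above the lane and still behind the tin at (580,225). I compare it with the lane next.

```bash
cat >> h.py <<'E'
th=np.radians(-9.7);nn=np.array([np.cos(th),np.sin(th)]);uu=np.array([np.sin(th),-np.cos(th)])
E
python3 - <<'E'
from h import *
o=lambda x,y,z:onz("top",130+(x+.5)/5-.5,150+(y+.5)/5-.5,z)
for nm,P in dict(noseL=(475,162,.128),noseR=(465,235,.128),barLn=(455,168,.122),barRn=(447,215,.122),barLh=(275,142,.122),barRh=(270,186,.122),gL0=(410,139,.028),gR0=(388,260,.028),gL1=(735,192,.028),gR1=(710,313,.028),tin=(579,224,.066)).items():
    w=o(*P)[:2];print(nm,w.round(4),"along",(w@uu).round(4),"left",(w@nn).round(4))
t=robot.read_state()["tool_pos"][:2];print("tcp",(t@uu).round(4),(t@nn).round(4))
E
```

```text
noseL [0.6205 0.0702] along -0.1738 left 0.5998
noseR [0.5737 0.0763] along -0.1719 left 0.5527
barLn [0.6177 0.0835] along -0.1864 left 0.5948
barRn [0.5874 0.0884] along -0.1861 left 0.5641
barLh [0.6351 0.1989] along -0.3031 left 0.5925
barRh [0.6066 0.2016] along -0.3009 left 0.564
gL0 [0.6532 0.1233] along -0.2316 left 0.6231
gR0 [0.5693 0.1375] along -0.2315 left 0.538
gL1 [ 0.6152 -0.1004] along -0.0047 left 0.6233
gR1 [ 0.5319 -0.0824] along -0.0084 left 0.5382
tin [0.5885 0.0058] along -0.1048 left 0.5792
tcp -0.3253 0.5771
```

Request:
{"api": "apply_moves", "payload": {
  "series": [
    [[0,1.7,0],[0,0,-0.007]],
    [[0,1.7,0],[0,0,-0.007]],
    [[0,0,14],[0,0,0]],
    [[0,0,14],[0,0,0]],
    [[0,0,14],[0,0,0]],
    [[0,0,14],[0,0,0]],
    [[0,0,12],[0,0,0]],
    [[0,0,10],[0,0,0]],
    [[0,0,4],[0,0,0]],
    [[0,0,2],[0,0,0]],
    [[0,0,0],[0,0,0]],
    [[0,0,0],[0,0,0]]
  ]
}}

```text
t: 8.45
tool_pos: [0.6274, 0.223, 0.2385]
orientation: [2.4, 2.027, 0.002]
force: [-0.8, -0.2, -0.9]
opening: 0.0257
gripper_force: 50.0
```

```bash
python3 go.py .6273 .2226 .238 80.3
```

```text
t 8.45 pos [0.6274 0.223  0.2385] yaw 80.38 down [ 1.1e-03  3.0e-04 -1.0e+00] F [-0.8 -0.2 -0.9] op 0.0257 gf 50.0 q6 0.43
shift [-0.4 -0.   0.5] len 0.6
turn [ 0.0011 -0.0005  0.0013]
```

Request:
{"api": "apply_moves", "payload": {
  "series": [
    [[-8,0,0],[0,0,0]],
    [[-8,0,0],[0,0,0]],
    [[-6,0,0],[0,0,0]],
    [[-5,0,0],[0,0,0]],
    [[-5,0,0],[0,0,0]],
    [[-5,0,0],[0,0,0]],
    [[-7,0,0],[0,0,0]],
    [[-9,0,0],[0,0,0]],
    [[-9,0,0],[0,0,0]],
    [[-9,0,0],[0,0,0]],
    [[-9,0,0],[0,0,0]],
    [[-9,0,0],[0,0,0]]
  ]
}}

```text
t: 9.45
tool_pos: [0.612, 0.1342, 0.2379]
orientation: [2.4, 2.027, 0.001]
force: [0.2, 4.1, 0.2]
opening: 0.0262
gripper_force: 50.0
```

Run:
```python
from go import *
P=.5805*nn+(-.0005-.115)*uu   # tcp target: nose at ~ x 36
go(P[0],P[1],.238,80.3)
```

```text
t 9.45 pos [0.612  0.1342 0.2379] yaw 80.37 down [ 3.e-04  1.e-04 -1.e+00] F [0.2 4.1 0.2] op 0.0262 gf 50.0 q6 0.3
shift [-1.199e+02 -3.000e-01 -1.000e-01] len 119.9
turn [ 0.0003 -0.0002  0.0012]
```

Contact shows as about 4 N. Going on.

Request:
{"api": "apply_moves", "payload": {
  "series": [
    [[-9,0,0],[0,0,0]],
    [[-9,0,0],[0,0,0]],
    [[-9,0,0],[0,0,0]],
    [[-9,0,0],[0,0,0]],
    [[-9,0,0],[0,0,0]],
    [[-9,0,0],[0,0,0]],
    [[-9,0,0],[0,0,0]],
    [[-9,0,0],[0,0,0]],
    [[-8,0,0],[0,0,0]],
    [[-6,0,0],[0,0,0]],
    [[-5,0,0],[0,0,0]],
    [[-4,0,0],[0,0,0]]
  ]
}}

```text
t: 10.45
tool_pos: [0.5962, 0.0409, 0.2378]
orientation: [-2.4, -2.027, -0.0]
force: [0.8, 5.2, 2.4]
opening: 0.0262
gripper_force: 50.0
```

Run:
```python
from go import *
P=.5805*nn+(-.0005-.115)*uu
go(P[0],P[1],.238,80.3)
p,d=robot.read_camera("scene");cv2.imwrite("pics/s2.png",cv2.resize(p[110:290,170:350],None,fx=3.3,fy=3.3,interpolation=cv2.INTER_CUBIC))
```

```text
t 10.45 pos [0.5962 0.0409 0.2378] yaw 80.36 down [ 1.e-04  1.e-04 -1.e+00] F [0.8 5.2 2.4] op 0.0262 gf 50.0 q6 0.15
shift [-25.3  -0.3  -0.2] len 25.3
turn [ 0.0001 -0.0001  0.001 ]
```

View pics/s2.png

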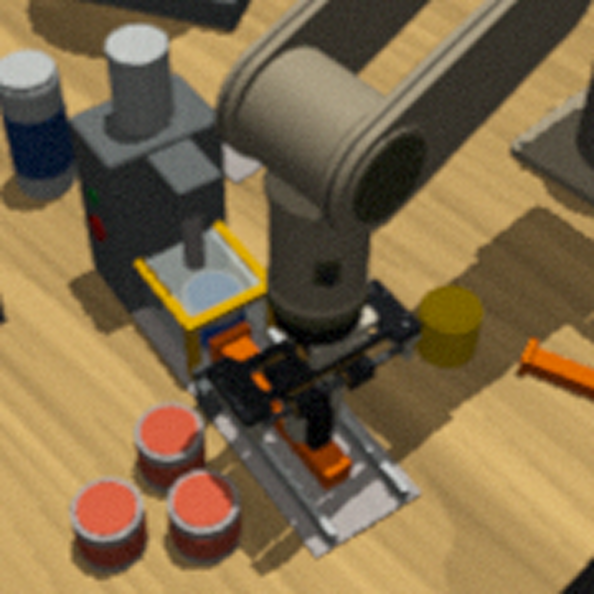

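The tin is inside the guard at about (220,310), with the orange nose behind it at (235,345). I'll push slowly until the stop is felt.

Request:
{"api": "apply_moves", "payload": {
  "series": [
    [[-4,0,0],[0,0,0]],
    [[-4,0,0],[0,0,0]],
    [[-4,0,0],[0,0,0]],
    [[-3,0,0],[0,0,0]],
    [[-3,0,0],[0,0,0]],
    [[-2,0,0],[0,0,0]],
    [[-1,0,0],[0,0,0]],
    [[0,0,0],[0,0,0]]
  ]
}}

```text
t: 11.17
tool_pos: [0.5926, 0.0204, 0.2376]
orientation: [2.4, 2.027, -0.001]
force: [1.0, 1.8, -0.5]
opening: 0.0259
gripper_force: 50.0
```

Request:
{"api": "apply_moves", "payload": {
  "series": [
    [[-1,0,0],[0,0,0]],
    [[-1,0,0],[0,0,0]],
    [[-1,0,0],[0,0,0]],
    [[0,0,0],[0,0,0]]
  ]
}}

```text
t: 11.5
tool_pos: [0.5922, 0.0178, 0.2377]
orientation: [-2.4, -2.027, 0.0]
force: [0.4, 3.6, 0.1]
opening: 0.0254
gripper_force: 50.0
```

Run:
```python
from go import *
P=.5805*nn+(-.0005-.115)*uu
go(P[0],P[1],.238,80.3)
```

```text
t 11.5 pos [0.5922 0.0178 0.2377] yaw 80.38 down [-1.e-04  0.e+00 -1.e+00] F [0.4 3.6 0.1] op 0.0254 gf 50.0 q6 0.11
shift [-1.8 -0.3 -0.3] len 1.9
turn [-0.0001 -0.      0.0013]
```

Request:
{"api": "apply_moves", "payload": {
  "series": [
    [[-1,0,0],[0,0,0]],
    [[-1,0,0],[0,0,0]],
    [[-1,0,0],[0,0,0]],
    [[0,0,0],[0,0,0]]
  ]
}}

```text
t: 11.83
tool_pos: [0.5921, 0.0167, 0.2384]
orientation: [-2.398, -2.026, -0.006]
force: [1.8, 15.9, 1.9]
opening: 0.0256
gripper_force: 50.0
```

Request:
{"api": "apply_moves", "payload": {
  "series": [
    [[-1,0,0],[0,0,0]],
    [[-1,0,0],[0,0,0]],
    [[0,0,0],[0,0,0]]
  ]
}}

```text
t: 12.08
tool_pos: [0.5921, 0.016, 0.2388]
orientation: [-2.397, -2.026, -0.009]
force: [3.7, 22.7, 3.8]
opening: 0.0259
gripper_force: 50.0
```

The force rose to 23 N at nose x of about 36 mm, so the tin is home. Withdrawing straight back.

Request:
{"api": "apply_moves", "payload": {
  "series": [
    [[3,0,0],[0,0,0]],
    [[5,0,0],[0,0,0]],
    [[8,0,0],[0,0,0]],
    [[12,0,0],[0,0,0]],
    [[20,0,0],[0,0,0]],
    [[23,0,0],[0,0,0]],
    [[23,0,0],[0,0,0]],
    [[23,0,0],[0,0,0]],
    [[23,0,0],[0,0,0]],
    [[23,0,0],[0,0,0]],
    [[23,0,0],[0,0,0]],
    [[20,0,0],[0,0,0]]
  ]
}}

```text
t: 13.08
tool_pos: [0.6258, 0.218, 0.2374]
orientation: [2.4, 2.028, -0.001]
force: [0.4, -0.2, -1.4]
opening: 0.0257
gripper_force: 50.0
```

Request:
{"api": "apply_moves", "payload": {
  "series": [
    [[5,0,0],[0,0,0]],
    [[0,0,-12],[0,0,0]],
    [[0,0,-24],[0,0,0]],
    [[0,0,-24],[0,0,0]],
    [[0,0,-24],[0,0,0]],
    [[0,0,0],[0,0,0]],
    [[0,0,0],[0,0,0]]
  ]
}}

```text
t: 13.67
tool_pos: [0.6275, 0.2202, 0.3246]
orientation: [2.399, 2.025, 0.006]
force: [-0.0, 0.3, -2.2]
opening: 0.0258
gripper_force: 50.0
```

```bash
python3 go.py .5103 .3826 .3223 0.5
python3 - <<'E'
from h import *
for n in("top","scene"):
    p,d=robot.read_camera(n);np.savez(f"pics/{n}2.npz",p=p,d=d)
    if n=="top":a=cv2.resize(p[170:240,240:340],(800,560),interpolation=cv2.INTER_CUBIC);cv2.imwrite("pics/t2.png",a)
E
```

```text
t 13.67 pos [0.6275 0.2202 0.3246] yaw 80.32 down [ 4.5e-03  7.0e-04 -1.0e+00] F [-0.   0.3 -2.2] op 0.0258 gf 50.0 q6 0.43
shift [ 140.4 -142.8    1.9] len 200.3
turn [ 0.0026 -0.0042  1.3932]
```

View pics/t2.png

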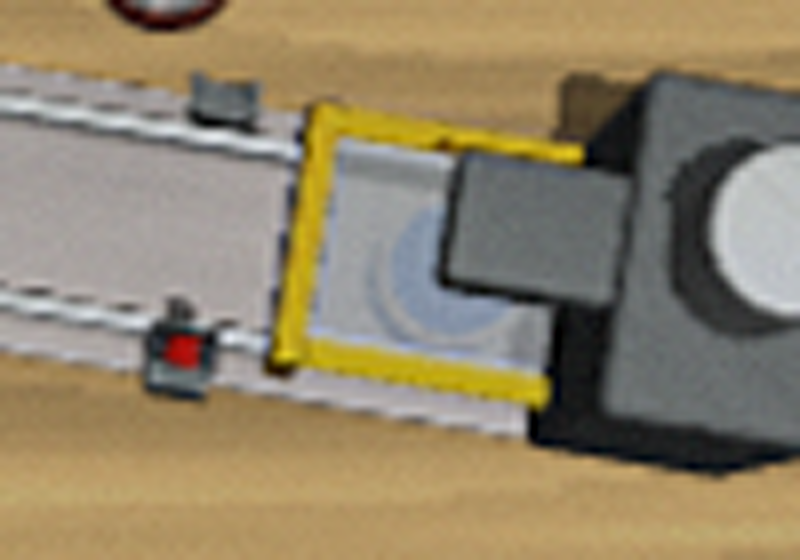

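The tin shows through the clear guard. Its rim spans about 370 to 525 px across and is centred near (449,268). I check that against home.

Run:
```python
from h import *
o=lambda x,y,z:onz("top",240+(x+.5)/8-.5,170+(y+.5)/8-.5,z)
for nm,P in dict(rimL=(372,262,.066),rimB=(447,345,.066),bodyC=(449,268,.066),mouthbeamC=(305,235,.093),gate=(183,350,.175),catch=(226,98,.059),stopcol=(605,410,.225)).items():
    w=o(*P)[:2];print(nm,"along",(w@uu).round(4),"left",(w@nn-.5806).round(4))
for z in(.066,):
  for a in (-.004,-.002,0): 
    C=.5806*nn+(a+.070-.033)*uu;print("home left rim px",a,((proj("top",[*C,z])-[240,170]+.5)*8-.5).round(0))
```

```text
rimL along 0.0328 left -0.0055
rimB along 0.0687 left -0.0345
bodyC along 0.0647 left -0.0027
mouthbeamC along 0.0026 left -0.0023
gate along -0.039 left -0.0636
catch along -0.038 left 0.0538
stopcol along 0.1148 left -0.0642
home left rim px -0.004 [375. 249.]
home left rim px -0.002 [379. 250.]
home left rim px 0 [384. 251.]
```

Request:
{"api": "apply_moves", "payload": {
  "series": [
    [[0,0,0],[0,0,0.116]],
    [[0,0,0],[0,0,0.116]],
    [[0,0,0],[0,0,0.116]],
    [[0,0,0],[0,0,0.116]],
    [[0,0,0],[0,0,0.116]],
    [[0,0,0],[0,0,0.116]],
    [[0,0,0],[0,0,0.116]],
    [[0,0,0],[0,0,0.116]],
    [[0,0,0],[0,0,0.116]],
    [[0,0,0],[0,0,0.116]],
    [[0,0,0],[0,0,0.116]],
    [[0,0,0],[0,0,0.116]]
  ]
}}

```text
t: 14.77
tool_pos: [0.626, 0.2204, 0.319]
orientation: [3.14, 0.007, -0.006]
force: [-0.4, 0.1, -1.5]
opening: 0.0259
gripper_force: 50.0
```

```bash
python3 go.py .5103 .3826 .2337 0.5
```

```text
t 14.77 pos [0.626  0.2204 0.319 ] yaw 0.27 down [-0.004  -0.0013 -1.    ] F [-0.4  0.1 -1.5] op 0.0259 gf 50.0 q6 1.83
shift [-114.6 -162.9   85.6] len 216.7
turn [ 0.0013  0.004  -0.004 ]
```

Request:
{"api": "apply_moves", "payload": {
  "series": [
    [[-12.8,-18,0],[0,0,0]],
    [[-12.8,-18,0],[0,0,0]],
    [[-12.8,-18,0],[0,0,0]],
    [[-12.8,-18,0],[0,0,0]],
    [[-12.8,-18,0],[0,0,0]],
    [[-12.8,-18,0],[0,0,0]],
    [[-12.8,-18,0],[0,0,0]],
    [[-12.8,-18,0],[0,0,0]],
    [[-12.8,-18,0],[0,0,0]],
    [[0,0,0],[0,0,0]],
    [[0,0,0],[0,0,0]]
  ]
}}

```text
t: 15.68
tool_pos: [0.5086, 0.3819, 0.3196]
orientation: [3.139, 0.02, -0.004]
force: [0.1, 0.2, -1.5]
opening: 0.0258
gripper_force: 50.0
```

```bash
python3 go.py .5103 .3826 .2337 0.5
```

```text
t 15.68 pos [0.5086 0.3819 0.3196] yaw 0.73 down [-0.0028 -0.0021 -1.    ] F [ 0.1  0.2 -1.5] op 0.0258 gf 50.0 q6 2.12
shift [ 1.9 -0.8 85.9] len 85.9
turn [0.0021 0.0028 0.004 ]
```

Request:
{"api": "apply_moves", "payload": {
  "series": [
    [[0,0,12],[0.002,0.002,0]],
    [[0,0,18],[0,0,0]],
    [[0,0,18],[0,0,0]],
    [[0,0,18],[0,0,0]],
    [[0,0,10],[0,0,0]],
    [[0,0,5],[0,0,0]],
    [[0,0,2],[0,0,0]],
    [[0,0,1.5],[0,0,0]],
    [[0,0,1],[0,0,0]],
    [[0,0,0],[0,0,0]],
    [[0,0,0],[0,0,0]]
  ]
}}

```text
t: 16.6
tool_pos: [0.5102, 0.382, 0.2373]
orientation: [-3.139, -0.017, -0.005]
force: [0.5, -0.1, -1.4]
opening: 0.0257
gripper_force: 50.0
```

```bash
python3 go.py .5103 .3826 .2317 0.5
```

```text
t 16.6 pos [0.5102 0.382  0.2373] yaw 0.62 down [ 0.0034  0.0029 -1.    ] F [ 0.5 -0.1 -1.4] op 0.0257 gf 50.0 q6 2.12
shift [ 0.  -0.5  5.6] len 5.6
turn [-0.0028 -0.0034  0.0021]
```

Request:
{"api": "apply_moves", "payload": {
  "series": [
    [[0,0,1.5],[-0.002,-0.003,0]],
    [[0,0,1.5],[0,0,0]],
    [[0,0,1],[0,0,0]],
    [[0,0,1],[0,0,0]],
    [[0,0,0.7],[0,0,0]],
    [[0,0,0],[0,0,0]],
    [[0,0,0],[0,0,0]]
  ]
}}

```text
t: 17.18
tool_pos: [0.5099, 0.3819, 0.2318]
orientation: [-3.142, -0.017, 0.001]
force: [-5.1, -3.9, 8.4]
opening: 0.0256
gripper_force: 50.0
```

```bash
python3 go.py .5103 .3826 .2317 0.5
```

```text
t 17.18 pos [0.5099 0.3819 0.2318] yaw 0.63 down [-9.e-04  0.e+00 -1.e+00] F [-5.1 -3.9  8.4] op 0.0256 gf 50.0 q6 2.12
shift [ 0.4 -0.7  0.1] len 0.8
turn [-0.      0.0009  0.0023]
```

Request:
{"api": "apply_moves", "payload": {
  "series": [
    [[0,0,0],[0,0,0]],
    [[0,0,0],[0,0,0]],
    [[0,0,0],[0,0,0]],
    [[0,0,0],[0,0,0]],
    [[0,0,0],[0,0,0]],
    [[0,0,0],[0,0,0]],
    [[0,0,0],[0,0,0]],
    [[0,0,0],[0,0,0]],
    [[0,0,0],[0,0,0]],
    [[0,0,0],[0,0,0]]
  ],
  "claw": 0.8
}}

```text
t: 18.02
tool_pos: [0.5099, 0.3818, 0.2305]
orientation: [-3.142, -0.017, 0.002]
force: [0.4, -0.0, -0.4]
opening: 0.0742
gripper_force: 0.0
```

Request:
{"api": "apply_moves", "payload": {
  "series": [
    [[0,0,-5],[0,0,0]],
    [[0,0,-10],[0,0,0]],
    [[0,0,-20],[0,0,0]],
    [[0,0,-25],[0,0,0]],
    [[0,0,-25],[0,0,0]],
    [[0,0,-25],[0,0,0]],
    [[0,0,-25],[0,0,0]],
    [[0,0,-25],[0,0,0]],
    [[0,0,0],[0,0,0]]
  ]
}}

```text
t: 18.77
tool_pos: [0.5111, 0.3825, 0.3989]
orientation: [-3.136, -0.017, -0.013]
force: [0.4, -0.1, 1.0]
opening: 0.0745
gripper_force: 0.0
```

Run:
```python
from go import *
P=(.5806-.115)*nn+(-.0385)*uu   # beside gate, robot side
go(P[0],P[1],.39,80.3)
```

```text
t 18.77 pos [0.5111 0.3825 0.3989] yaw 0.62 down [ 0.0082  0.0058 -0.9999] F [ 0.4 -0.1  1. ] op 0.0745 gf 0.0 q6 2.12
shift [-50.3 422.5   6.1] len 425.5
turn [ 1.0000e-03 -1.0800e-02 -1.3906e+00]
```

Request:
{"api": "apply_moves", "payload": {
  "series": [
    [[-4,20,0],[0,0,0]],
    [[-4,36,0],[0,0,0]],
    [[-4,36,0],[0,0,0]],
    [[-4,36,0],[0,0,0]],
    [[-4,36,0],[0,0,0]],
    [[-4,36,0],[0,0,0]],
    [[-4,36,0],[0,0,0]],
    [[-4,36,0],[0,0,0]],
    [[-4,36,0],[0,0,0]],
    [[-4,36,0],[0,0,0]],
    [[-4,36,0],[0,0,0]],
    [[-4,36,0],[0,0,0]]
  ],
  "claw": 0,
  "newtons": 10
}}

```text
t: 19.77
tool_pos: [0.4659, -0.0362, 0.3914]
orientation: [3.141, 0.017, 0.001]
force: [1.2, 0.2, 0.7]
opening: 0.0015
gripper_force: 0.0
```

Request:
{"api": "apply_moves", "payload": {
  "series": [
    [[0,0,0],[0,0,-0.116]],
    [[0,0,0],[0,0,-0.116]],
    [[0,0,0],[0,0,-0.116]],
    [[0,0,0],[0,0,-0.116]],
    [[0,0,0],[0,0,-0.116]],
    [[0,0,0],[0,0,-0.116]],
    [[0,0,0],[0,0,-0.116]],
    [[0,0,0],[0,0,-0.116]],
    [[0,0,0],[0,0,-0.116]],
    [[0,0,0],[0,0,-0.116]],
    [[0,0,0],[0,0,-0.115]],
    [[0,0,0],[0,0,0]]
  ]
}}

```text
t: 20.77
tool_pos: [0.4665, -0.0347, 0.3911]
orientation: [-2.509, -1.89, 0.0]
force: [0.2, 0.5, -0.2]
opening: 0.0008
gripper_force: 0.0
```

Run:
```python
from go import *
P=(.5806-.115)*nn+(-.0385)*uu
go(P[0],P[1],.318,80.3)
p,d=robot.read_camera("scene");cv2.imwrite("pics/s3.png",cv2.resize(p[110:330,170:430],(780,660))[:600])
ph=np.linspace(1.665,0,21);y=-52+85*np.cos(ph)-6*np.sin(ph)-17.5;z=48+85*np.sin(ph)+6*np.cos(ph)
print("start",y[0],z[0]);print(np.c_[np.diff(y),-np.diff(z)].round(1).tolist())
```

```text
t 20.77 pos [ 0.4665 -0.0347  0.3911] yaw 73.98 down [-2.e-04 -2.e-04 -1.e+00] F [ 0.2  0.5 -0.2] op 0.0008 gf 0.0 q6 0.1
shift [-5.9  0.6 73.1] len 73.3
turn [-0.0002  0.0002 -0.1102]
start -83.46887090494815 132.05873330975723
[[7.0, -0.9], [7.1, -0.3], [7.1, 0.3], [7.0, 0.9], [6.9, 1.5], [6.8, 2.0], [6.6, 2.6], [6.4, 3.1], [6.1, 3.7], [5.7, 4.2], [5.4, 4.6], [5.0, 5.1], [4.5, 5.4], [4.1, 5.8], [3.6, 6.1], [3.1, 6.4], [2.5, 6.6], [2.0, 6.8], [1.4, 7.0], [0.8, 7.0]]
```

View pics/s3.png

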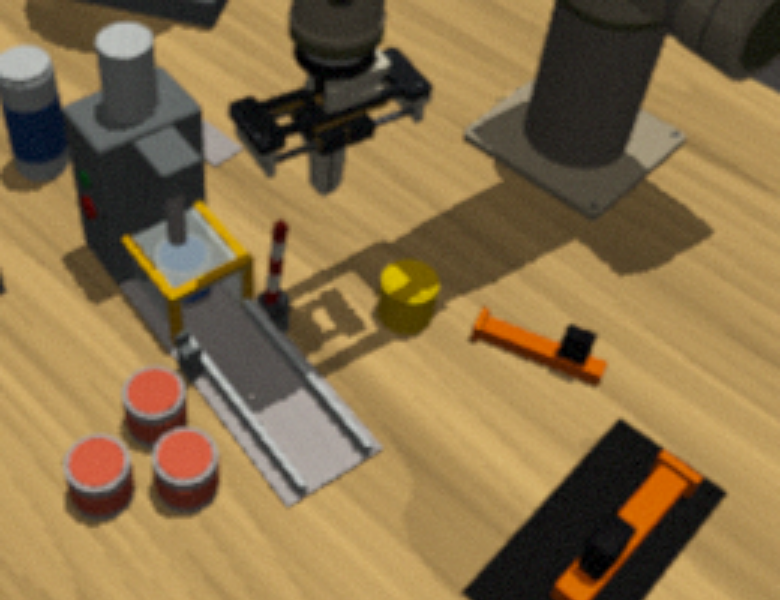

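The stick lies flat on its mat at (630,525), the tin is inside the guard, and the gate is upright at (277,260) with the shut gripper beside it on the robot side. Now I lower to gate height.

Request:
{"api": "apply_moves", "payload": {
  "series": [
    [[-5.9,0.6,0],[0,0,0]],
    [[0,0,0],[0,0,-0.055]],
    [[0,0,0],[0,0,-0.055]],
    [[0,0,15],[0,0,0]],
    [[0,0,20],[0,0,0]],
    [[0,0,20],[0,0,0]],
    [[0,0,15],[0,0,0]],
    [[0,0,3],[0,0,0]],
    [[0,12,0],[0,0,0]],
    [[0,8,0],[0,0,0]],
    [[0,0,0],[0,0,0]],
    [[0,0,0],[0,0,0]]
  ]
}}

```text
t: 21.82
tool_pos: [0.4856, -0.0442, 0.3184]
orientation: [2.408, 2.018, -0.0]
force: [-0.3, -0.9, 0.6]
opening: 0.0005
gripper_force: 0.0
```

Run:
```python
from go import *
P=(.5806-.0835)*nn+(-.0385)*uu
go(P[0],P[1],.318,80.3)
```

```text
t 21.82 pos [ 0.4856 -0.0442  0.3184] yaw 79.91 down [-1.e-04 -2.e-04 -1.e+00] F [-0.3 -0.9  0.6] op 0.0005 gf 0.0 q6 -0.02
shift [ 0.4 11.   0.4] len 11.0
turn [-0.0001  0.0003 -0.0067]
```

Now following the gate's arc.

Request:
{"api": "apply_moves", "payload": {
  "series": [
    [[0,5.5,0],[0,0,-0.006]],
    [[0,5.5,0.4],[0,0,0]],
    [[0,7,-0.9],[0,0,0]],
    [[0,7.1,-0.3],[0,0,0]],
    [[0,7.1,0.3],[0,0,0]],
    [[0,7,0.9],[0,0,0]],
    [[0,6.9,1.5],[0,0,0]],
    [[0,6.8,2],[0,0,0]],
    [[0,6.6,2.6],[0,0,0]],
    [[0,6.4,3.1],[0,0,0]],
    [[0,6.1,3.7],[0,0,0]],
    [[0,5.7,4.2],[0,0,0]]
  ]
}}

```text
t: 22.82
tool_pos: [0.5623, -0.0572, 0.2995]
orientation: [-2.401, -2.026, 0.001]
force: [0.0, 0.6, 0.3]
opening: 0.0005
gripper_force: 0.3
```

Run:
```python
from go import *
s=robot.read_state();t=s["tool_pos"];print("left",t[:2]@nn-.5806,"along",t[:2]@uu,"tipz",t[2]-.186,s["force"])
p,d=robot.read_camera("scene");cv2.imwrite("pics/s4.png",cv2.resize(p[130:280,180:340],(640,600),interpolation=cv2.INTER_CUBIC))
```

```text
left -0.016692208825109467 along -0.03837571936014397 tipz 0.11353847946758627 [0.00281133 0.59128606 0.31584302]
```

View pics/s4.png

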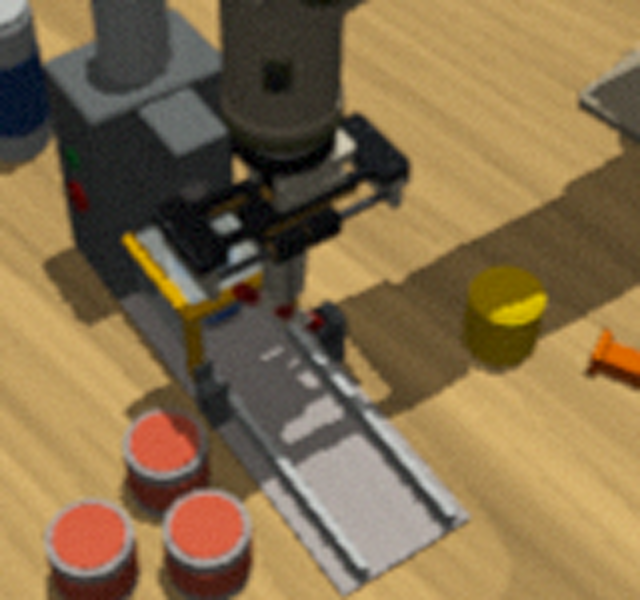

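The bar is swinging down, its red stripes running from (318,320) to (245,292) ahead of the fingers. Going on to the catch.

Request:
{"api": "apply_moves", "payload": {
  "series": [
    [[0,5.4,4.6],[0,0,0]],
    [[0,5,5.1],[0,0,0]],
    [[0,4.5,5.4],[0,0,0]],
    [[0,4.1,5.8],[0,0,0]],
    [[0,3.6,6.1],[0,0,0]],
    [[0,3.1,6.4],[0,0,0]],
    [[0,2.5,6.6],[0,0,0]],
    [[0,2,6.8],[0,0,0]],
    [[0,1.4,6],[0,0,0]],
    [[0,0.8,4],[0,0,0]],
    [[0,0,2],[0,0,0]],
    [[0,0,0],[0,0,0]]
  ]
}}

```text
t: 23.87
tool_pos: [0.5934, -0.0625, 0.2408]
orientation: [-2.4, -2.025, 0.002]
force: [0.3, -0.1, -0.5]
opening: 0.0004
gripper_force: 0.0
```

Request:
{"api": "apply_moves", "payload": {
  "series": [
    [[0,0,1],[0,0,0]],
    [[0,0,1],[0,0,0]],
    [[0,0,0],[0,0,0]]
  ]
}}

```text
t: 24.12
tool_pos: [0.5936, -0.0625, 0.2403]
orientation: [-2.401, -2.026, 0.001]
force: [-4.2, -0.2, 6.3]
opening: 0.0008
gripper_force: 3.7
```

Request:
{"api": "apply_moves", "payload": {
  "series": [
    [[0,0,1],[0,0,0]],
    [[0,0,0],[0,0,0]],
    [[0,0,0],[0,0,0]]
  ]
}}

```text
t: 24.37
tool_pos: [0.5936, -0.0625, 0.2401]
orientation: [-2.401, -2.026, 0.001]
force: [-6.8, 0.8, 15.0]
opening: 0.0008
gripper_force: 7.2
```

Request:
{"api": "apply_moves", "payload": {
  "series": [
    [[0,0,-5],[0,0,0]],
    [[0,0,-15],[0,0,0]],
    [[0,0,-25],[0,0,0]],
    [[0,0,-30],[0,0,0]],
    [[0,0,-30],[0,0,0]],
    [[0,0,-30],[0,0,0]],
    [[0,-30,-15],[0,0,0]],
    [[0,-35,0],[0,0,0]],
    [[0,-35,0],[0,0,0]],
    [[0,-35,0],[0,0,0]],
    [[0,-35,0],[0,0,0]],
    [[0,0,0],[0,0,0]]
  ]
}}

```text
t: 25.37
tool_pos: [0.4213, -0.0328, 0.3872]
orientation: [-2.398, -2.025, 0.004]
force: [1.1, -0.0, -0.1]
opening: 0.0002
gripper_force: 0.0
```

Run:
```python
from go import *
s=robot.read_state();print(s["t"],s["tool_pos"],s["force"])
p,d=robot.read_camera("top");a=cv2.resize(p[110:275,110:360],(800,528),interpolation=cv2.INTER_CUBIC);cv2.imwrite("pics/t5.png",a)
W=cloud("top",d);H,S,V=cv2.split(cv2.cvtColor(p,cv2.COLOR_BGR2HSV))
left=W[...,:2]@nn-.5806;al=W[...,:2]@uu
m=(abs(al+.0385)<.005)&(left>-.06)&(left<.075)&(W[...,2]>.03)
o=np.argsort(left[m]);print(np.c_[left[m][o],W[...,2][m][o]].round(3)[::4].tolist())
```

```text
25.3667 [ 0.42128419 -0.03282294  0.38722895] [ 1.11628507 -0.01146085 -0.10087673]
[[-0.036, 0.054], [-0.032, 0.056], [-0.028, 0.051], [-0.023, 0.06], [-0.019, 0.057], [-0.015, 0.056], [-0.011, 0.051], [-0.005, 0.053], [-0.002, 0.063], [0.003, 0.049], [0.009, 0.059], [0.013, 0.049], [0.017, 0.049], [0.022, 0.055], [0.026, 0.055], [0.033, 0.051], [0.037, 0.054], [0.041, 0.048], [0.046, 0.053], [0.051, 0.05], [0.054, 0.053], [0.06, 0.053], [0.064, 0.053], [0.069, 0.052], [0.075, 0.054]]
```

View pics/t5.png

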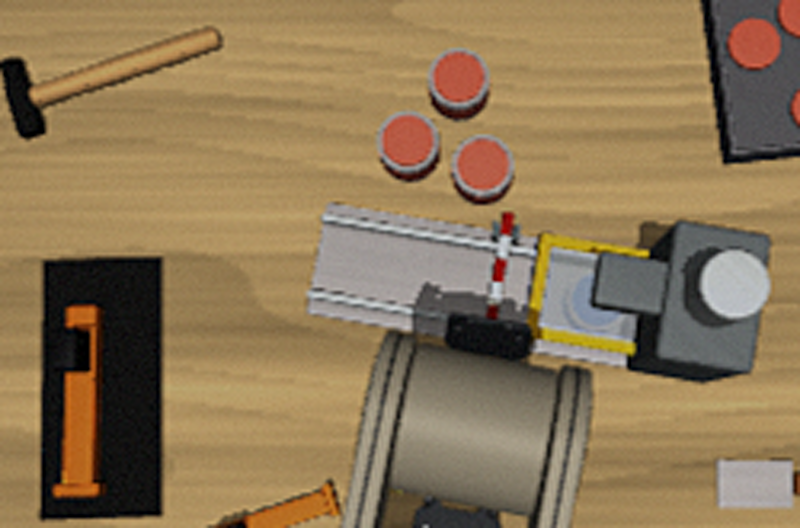

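The gate bar is level at about z 54 mm and seated in its catch at (505,230). The tin is home under the guard at (590,300), the stick is flat on its mat at (80,400), and the bystanders have not moved.

```bash
python3 -c "
from plant import robot
print(robot.close_job())"
```

```text
the job is handed in; nothing more can be done
None
```

The job is handed in at about 25 s of the 64 s: the tin is pushed against the back stop (push force rose to 23 N), the stick is flat on its mat, and the gate bar is level in its catch; the judge's result was not shown.

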